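# Find the wax tin lid that rocks and press it home

## Task

One of the four identical wax tin lids has not been pushed home: it stays steady until you press near its edge, and then it rocks. Press the lids lightly near their edges with the fingertips until you find the one that rocks, then press that one down in the middle until it is fully home and level, and finish with the fingertips still pressing on it so that I can see which tin it was. Do not pinch, lift or shift any lid, and leave everything else on the bench alone.

Things in the scene. Friction and masses are not known exactly. Their poses are not given: they have to be found in the camera images.
- lid_1: Wax-tin lid, one of four identical (any may be the loose one): round aluminium, 80 mm diameter, flat top, 16 mm deep skirt. Origin at the centre of its top face, z up when level; yaw means nothing. It sits on a fixed dark steel tin (rim 74 mm diameter) let into the bench. All four lid tops start level, 44 mm above the bench, so height does not tell which is loose.
- lid_2: Lid as lid_1. Each lid is held by a 12 mm wide friction stud under its centre. Three of the four studs are home: those lids rest on their rims and do not give wherever they are pressed. The fourth stud stands 5 mm up, so its lid lies level, 5 mm above its rim; its tin is let in 5 mm deeper than the others and the skirt hides the gap, so it looks like the rest. Once home its top is at 39 mm.
- lid_3: Lid as lid_1. Any lid that is loose tips about 0.15 rad (its edge drops 5 mm, the far edge rises; a fingertip 30 mm from the centre sinks 2 to 4 mm) when pressed 20 to 35 mm from its centre with 1 N or less, until its edge meets the rim; let go, it swings back level. Light edge presses (under 10 N) do not push the stud home.
- lid_4: Lid as lid_1. Any lid that is loose goes home when pressed within 6 mm of its centre: at about 15 N its stud slides 5 mm down and stays there, and the lid then rests on its rim. Press on to 18 N or so, or until it stops going down.
- bowl: White ceramic bowl, 90 mm across, 45 mm high, among the tins; leave alone. Origin: centre of its underside.
- brush: Round nylon brush, 72 mm across, 56 mm high with a small knob on top, among the tins; leave alone. Origin: centre of its underside.
- scraper: Flat blue plastic scraper, 60 x 130 x 5 mm, lying to the left; leave alone. Origin: centre of its underside.
- cork: Cork block, 50 x 100 x 35 mm, beyond the tins; leave alone. Origin: centre of its underside.
- file: Flat steel file, 260 mm long with a wooden handle, 20 mm high, lying beyond the tins; leave alone. Origin: on the bench under it, 130 mm from either end.
There are look-alikes about, which are no part of the job. Leave any pink or yellow look-alike of the lid_2 alone.

How it is judged:
By the outcome, as a careful person would: the job done as asked, in the order asked, and still so for the second after the job is handed in, while the arm keeps its last pose, push and grip.
It also fails if it takes over 51 s, if anything falls off the work surface, if the arm or the gripper's body presses on something with over 40 N, if the wrist force passes 120 N, or if a joint passes its speed limit or range.

## Robot

A 7-joint arm with a two-finger parallel gripper is mounted at the origin on the work surface. World frame = base frame: x ahead of the robot, y to its left, z up, the work surface at z = 0. Lengths are in m, angles in rad, forces in N, time in s.
With the tool pointing down it reaches from about 0.425 to 1.025 m from the base axis. Payload 9.4 kg.
Tool frame: the origin (TCP) lies at the very end of the fingers, on their centre line; the grasp point (between the pads) lies r.grip_depth behind it (r.grip_depth is the distance from the TCP to the grasp point, in m); z points along the fingers, y is the line along which they close (so a half turn about z gives the same grasp; the last joint's range is limited). The gripper opens to 93 mm and grips with 3 to 60 N. Pads are 15 mm wide; open, the fingers measure 128 mm over their backs; the gripper's body (75 mm by 188 mm) begins 65 mm behind the grasp point.
Start: joints at [-1.229, 0.599, -0.003, 1.599, 0.002, 0.943, -0.08], TCP at [0.295, 0.662, 0.219] pointing down, gripper open.
Joint ranges: [-2.57, 2.57], [-0.35, 1.97], [-1.29, 1.29], [0.11, 2.56], [-1.05, 4.19], [0.11, 1.86], [-2.63, 2.63]. Speed limits (rad/s): [2.22, 2.22, 3.01, 3.01, 3.14, 3.14, 3.14].

## Interface

Orientations are given as [roll, pitch, yaw] about the fixed x, y, z axes, in that order (R = Rz(yaw) Ry(pitch) Rx(roll)).
In Python, from rig import r, cams, spotter gives the robot as it stands.
- The arm moves only by the tool nudge_tcp, called by a JSON object that holds its "name" and its "arguments". Schema: {"type":"object","properties":{"increments":{"type":"object","properties":{"steps":{"type":"array","items":{"type":"array","items":{"type":"number"},"minItems":7,"maxItems":7},"minItems":1,"maxItems":10}},"additionalProperties":false,"required":["steps"]},"clamp_n":{"type":"number"},"only":{"type":"string"},"quiet":{"type":"boolean"},"lines":{"type":"string"}},"required":["increments"],"additionalProperties":false}. increments is an object whose key "steps" holds a list of rows, 1 to 10 of them, each of 7 numbers: the finger opening in m, then dx, dy, dz in fractions of the full range, 1 being 1 m, then a rotation vector rx, ry, rz in a scale on which 1.0 is 2 pi rad; each row is the pose to reach, as a shift and turn from the pose commanded when the call began, along the tool's axes at that moment; what a row does not reach only later rows make up. A row lasts 1/10 s, in which the tool goes at most 0.05 m and 0.15 rad, less where a joint would pass 70% of its speed; a pose out of reach is approached as far as the arm can. The fingers move at their own pace and stop on an object; clamp_n is the grip in N (left out, the last holds). Time passes only in rows, so rows that do not move let the fingers close. The tool returns the time, the measured TCP pose, the force, the opening and the grip force at its end. only (a regular expression) keeps the lines of the reply that match it, lines (a string "A,B") keeps lines A to B, and quiet returns only ok. No shift or turn number may pass 1 either way. Input that does not fit is refused with a message, and nothing moves.
- r.observe(): the state, without advancing time (a new reading comes with each control period).
- cams.get_image(name): name is "side" or "top"; returns a dict with "pixels" (480x640x3 uint8, red, green, blue), "fovy" (degrees; the focal length in pixels is half the picture's height over the tangent of half this angle, whatever the lens; pixels are square), "cx", "cy" (the principal point, pixels), "cam_to_world" (4x4, takes a point from camera to world coordinates). Camera axes: x right, y up, looking along -z (the intrinsics and any distortion apply to the point x, -y, -z); pixel columns grow to the right and rows downward; lengths in m; the calibration is good to about 2 mm. A picture is of the moment at which its call begins. There is no depth.
- r.hand_in(): hands the job in; it is judged then, once.
Trained networks look in a picture, given as the dict that the camera call returned (one of the last four; its "shot" number tells which), for a name from the list of things; names that differ only in an ending like _2 or _b are one class to them, and where a whole thing is asked for, a point or a joint stands for the part that bears it (a point fixed in the world has none). Each returns a list of dicts, best first, with "score" (0 to 1); they miss things now and then, are a little off and sometimes report something else, mostly with a low value. They report only what shows in the picture. A call takes as long as a camera call. They do not tell look-alikes from the thing itself.
- spotter.look_for(query, picture): "extent" ([left, top, right, bottom] in pixels, round what is visible of it).
The state is a dict: "time_s": time; "q": joint angles; "joint_velocities": joint speeds; "joint_torque": joint torques, N m; "tool_pos": TCP position; "tcp_rot": TCP orientation; "ft_force": force on the tool from outside, world axes, zero at the start; "wrist_torque": the same for the moment, N m; "gripper_width": finger opening in m; "gripper_force": force on a finger pad.
Only numpy, scipy, OpenCV 4.12 (cv2) and the standard library are available. Lean on these libraries where they do the work, as an engineer would, in place of code of your own. Each camera call takes 0.05 s, during which the arm holds its last target. There are 200 camera calls.

## Working session

There is one attempt and no reset: what is moved stays moved. The work goes in short steps, Python scripts to look and compute and a tool call to move; the robot and the scene stay as the last step left them, time stands still between calls to the robot, and variables do not carry over. Pictures are saved under pics/ and viewed, at most 10 in all, crops included, and the job is handed in when it is done.

```bash
mkdir -p pics
```

Create h.py:
```python
import numpy as np, cv2
from rig import r, cams, spotter
def ray(p,u,v):
    f=p["pixels"].shape[0]/2/np.tan(np.radians(p["fovy"])/2)
    d=np.array([(u-p["cx"])/f,-(v-p["cy"])/f,-1.]); M=np.array(p["cam_to_world"])
    return M[:3,3],M[:3,:3]@d
def at(p,u,v,z):
    o,d=ray(p,u,v); return o+d*(z-o[2])/d[2]
def proj(p,X):
    M=np.array(p["cam_to_world"]);c=M[:3,:3].T@(np.array(X)-M[:3,3])
    f=p["pixels"].shape[0]/2/np.tan(np.radians(p["fovy"])/2)
    return p["cx"]+f*c[0]/-c[2], p["cy"]-f*c[1]/-c[2]
def save(p,n): cv2.imwrite("pics/"+n,p["pixels"][:,:,::-1])
```

Run:
```python
from h import *
print({k:np.round(v,3) for k,v in r.observe().items()}, r.grip_depth)
for n in("top","side"):
    p=cams.get_image(n); save(p,n+"0.png")
    print(n,[k for k in p],p["fovy"],p["cx"],p["cy"],np.round(p["cam_to_world"],3).tolist(), p.get("distortion"))
    for q in("lid_1","bowl","brush"):
        for d in spotter.look_for(q,p):
            e=d["extent"];u,v=(e[0]+e[2])/2,(e[1]+e[3])/2
            print(q,round(d["score"],2),np.round(e),np.round(at(p,u,v,.044),3))
```

```text
{'time_s': np.float64(0.0), 'q': array([-1.229,  0.6  , -0.003,  1.6  ,  0.002,  0.943, -0.08 ]), 'joint_velocities': array([ 0.   ,  0.   ,  0.002, -0.001,  0.001, -0.   ,  0.   ]), 'joint_torque': array([ 0.0000e+00, -7.6507e+01,  1.4970e+00, -2.5235e+01, -5.3000e-02,
        1.7000e-02,  0.0000e+00]), 'tool_pos': array([0.295, 0.662, 0.218]), 'tcp_rot': array([-3.14 ,  0.   ,  2.723]), 'ft_force': array([ 0.285, -0.025, -0.579]), 'wrist_torque': array([ 0.009,  0.048, -0.022]), 'gripper_force': np.float64(0.0), 'gripper_width': np.float64(0.093)} 0.0188
top ['pixels', 'fovy', 'cx', 'cy', 'cam_to_world', 'shot'] 57.435882564037456 316.3909984639933 238.30328788685256 [[-0.028, 0.998, -0.054, 0.513], [-1.0, -0.029, -0.008, 0.09], [-0.009, 0.053, 0.999, 0.904], [0.0, 0.0, 0.0, 1.0]] None
lid_1 0.89 [267. 175. 307. 218.] [0.643 0.152 0.044]
lid_1 0.8 [345. 182. 386. 225.] [ 0.625 -0.003  0.044]
lid_1 0.78 [216. 238. 251. 277.] [0.525 0.26  0.044]
lid_1 0.77 [290. 307. 327. 346.] [0.388 0.117 0.044]
lid_1 0.74 [271. 251. 313. 291.] [0.496 0.146 0.044]
lid_1 0.7 [340. 245. 382. 289.] [0
[... 151 characters left out ...]
313. 290.] [0.496 0.146 0.044]
side ['pixels', 'fovy', 'cx', 'cy', 'cam_to_world', 'shot'] 54.95699955639458 311.6083760409761 240.22140709234975 [[0.849, 0.297, -0.437, 0.127], [-0.528, 0.465, -0.711, -0.61], [-0.008, 0.834, 0.551, 0.615], [0.0, 0.0, 0.0, 1.0]] None
lid_1 0.96 [312. 221. 348. 247.] [0.629 0.127 0.044]
lid_1 0.9 [289. 269. 329. 298.] [ 0.493 -0.003  0.044]
lid_1 0.7 [247. 222. 279. 246.] [0.499 0.208 0.044]
lid_1 0.66 [258. 236. 293. 266.] [0.491 0.133 0.044]
lid_1 0.65 [346. 257. 384. 281.] [ 0.614 -0.024  0.044]
lid_1 0.57 [210. 268. 254. 302.] [0.363 0.075 0.044]
bowl 0.64 [393. 293. 442. 330.] [ 0.618 -0.176  0.044]
brush 0.57 [346. 326. 390. 368.] [ 0.489 -0.197  0.044]
```

View pics/top0.png

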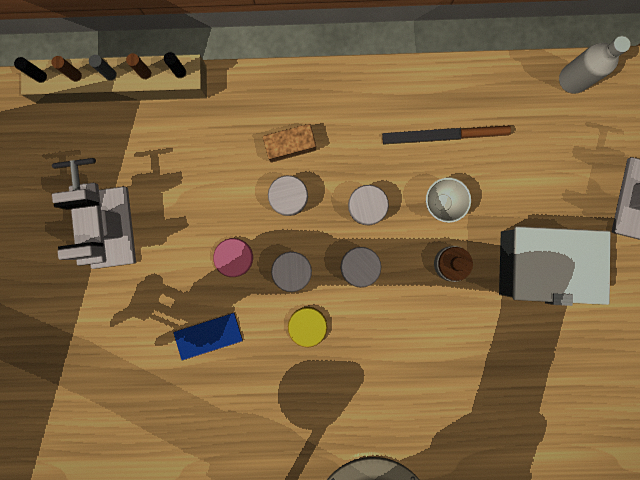

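View pics/side0.png

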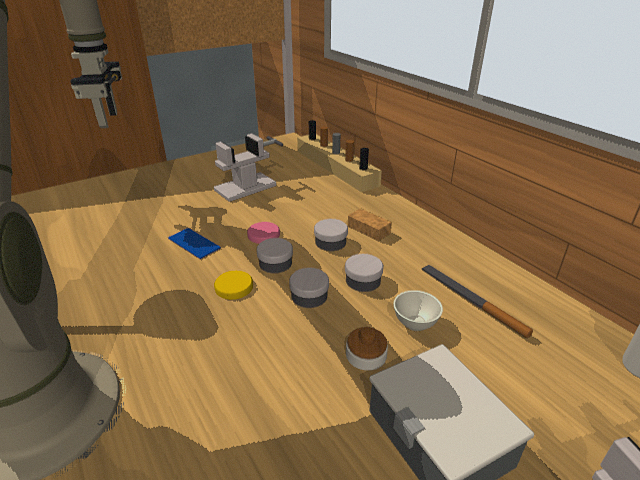

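The four grey lids show in the top view at about (287,196), (368,205), (292,272) and (361,267). The pink one at (233,258) and the yellow one at (308,328) are the look-alikes. Next I refine the four centres and confirm them on an overlay.

Run:
```python
from h import *
from scipy.optimize import least_squares
p=cams.get_image("top"); s=cams.get_image("side")
C={'A':(287,196),'B':(368,205),'C':(292,272),'D':(361,267)}
t=np.linspace(0,2*np.pi,72,endpoint=False)
def circ(p,c,rad=.04): return np.array([proj(p,(c[0]+rad*np.cos(a),c[1]+rad*np.sin(a),.044)) for a in t],np.float32)
lab={n:cv2.GaussianBlur(cv2.cvtColor(q["pixels"],cv2.COLOR_RGB2LAB),(3,3),0).astype(float) for n,q in(('t',p),('s',s))}
def smp(im,pt): return cv2.remap(im.astype(np.float32),pt[:,0].reshape(-1,1),pt[:,1].reshape(-1,1),1)[:,0]
ims={'t':p,'s':s}; out={}
for k,(u,v) in C.items():
    c0=at(p,u,v,.044)[:2]; res=[]
    for n,q in ims.items():
        best=max(((np.median(np.abs(smp(lab[n],circ(q,c,.037))-smp(lab[n],circ(q,c,.043))).sum(1)),*c)
          for c in [(c0[0]+dx,c0[1]+dy) for dx in np.arange(-.014,.015,.001) for dy in np.arange(-.014,.015,.001)]))
        res.append(np.round(best,3))
    print(k,np.round(c0,3),*res); out[k]=res
for n,q,i,box in(('t',p,0,(200,140,420,320)),('s',s,1,(220,190,420,320))):
    x0,y0,x1,y1=box; im=cv2.resize(q["pixels"][y0:y1,x0:x1,::-1],None,fx=3,fy=3,interpolation=2)
    for k in out:
        for j,col in((0,(0,255,0)),(1,(0,0,255))):
            pts=(circ(q,out[k][j][1:])-[x0-.5,y0-.5])*3
            cv2.polylines(im,[pts.astype(np.int32)],True,col,1)
    cv2.imwrite(f"pics/{n}1.png",im)
```

```text
A [0.644 0.152] [67.198  0.644  0.152] [31.726  0.646  0.15 ]
B [ 0.622 -0.007] [ 6.716e+01  6.260e-01 -6.000e-03] [ 4.306e+01  6.120e-01 -2.100e-02]
C [0.494 0.146] [45.74   0.492  0.147] [28.818  0.488  0.132]
D [0.5   0.011] [5.3075e+01 5.0000e-01 9.0000e-03] [ 3.3087e+01  4.9500e-01 -3.0000e-03]
```

View pics/t1.png

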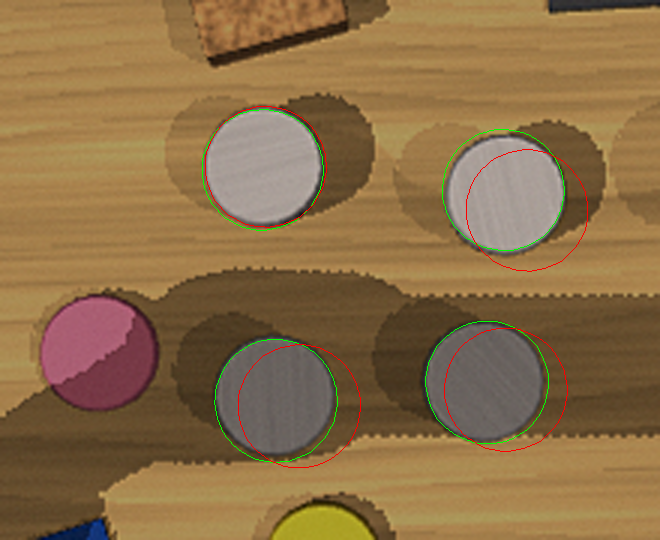

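View pics/s1.png

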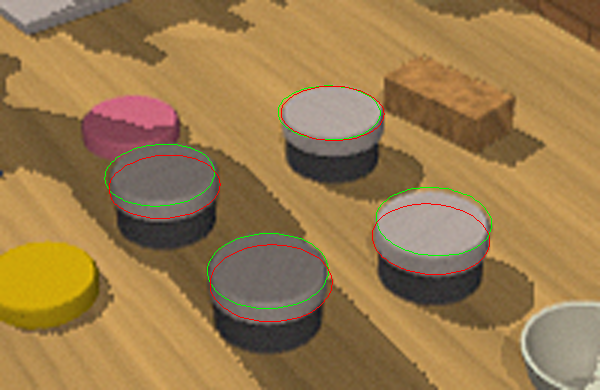

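The overlay has all four grey lids in place: the top-view fits (green) sit on the lid tops in both views, with B about 3 mm off, now corrected. Centres are A (.643,.151), B (.623,-.009), C (.492,.146) and D (.499,.010). Pink and yellow are excluded by colour. I start at C with the fingers closed.

The rows are not in the units I measure in: turns go in shares of 2 pi rad. I convert before sending: -0.4186 rad is -0.0666.

{"name": "nudge_tcp", "arguments": {"increments": {"steps": [[0,-0.367,-0.402,0.1,0,0,-0.0666],[0,-0.367,-0.402,0.1,0,0,-0.0666],[0,-0.367,-0.402,0.1,0,0,-0.0666],[0,-0.367,-0.402,0.1,0,0,-0.0666],[0,-0.367,-0.402,0.1,0,0,-0.0666],[0,-0.367,-0.402,0.1,0,0,-0.0666],[0,-0.367,-0.402,0.1,0,0,-0.0666],[0,-0.367,-0.402,0.1,0,0,-0.0666],[0,-0.367,-0.402,0.1,0,0,-0.0666],[0,-0.367,-0.402,0.1,0,0,-0.0666]]}, "clamp_n": 5}}

```text
time_s: 1.5
tool_pos: [0.4507, 0.1941, 0.1283]
tcp_rot: [3.141, 0.001, -3.142]
ft_force: [1.2, 0.1, 0.2]
gripper_width: 0.0176
gripper_force: 0.0
```

```bash
python3 -c "
from h import *
print(r.observe())"
```

```text
{'time_s': 1.5, 'q': array([-0.42347305,  0.46417751, -0.1357235 ,  2.2074515 ,  0.13282756,
        0.47614973,  0.90776508]), 'joint_velocities': array([ 0.9853894 ,  0.09838992, -0.01774236,  0.19975449,  0.11639412,
       -0.30118502,  0.84611103]), 'joint_torque': array([ -8.37859243, -57.71152496,  -0.65920008, -12.823264  ,
        -0.29257424,   0.75310081,  -1.44653801]), 'tool_pos': array([0.45069442, 0.19406667, 0.12830472]), 'tcp_rot': array([ 3.14113530e+00,  1.00341459e-03, -3.14150754e+00]), 'ft_force': array([1.17016116, 0.11763828, 0.17584269]), 'wrist_torque': array([-0.00670499, -0.07498598,  0.04798057]), 'gripper_force': 0.0, 'gripper_width': 0.01758887253605102}
```

{"name": "nudge_tcp", "arguments": {"increments": {"steps": [[0,0,0,0,0,0,0],[0,0,0,0,0,0,0],[0,0,0,0,0,0,0],[0,0,0,0,0,0,0]]}}}

```text
time_s: 1.9
tool_pos: [0.4498, 0.1974, 0.1285]
tcp_rot: [3.141, 0.001, -3.139]
ft_force: [0.8, 0.7, 0.3]
gripper_width: 0.0002
gripper_force: 0.0
```

{"name": "nudge_tcp", "arguments": {"increments": {"steps": [[0,-0.017,-0.051,0.03,0,0,0],[0,-0.017,-0.051,0.073,0,0,0],[0,-0.017,-0.051,0.073,0,0,0],[0,-0.017,-0.051,0.073,0,0,0],[0,-0.017,-0.051,0.073,0,0,0],[0,-0.017,-0.051,0.073,0,0,0]]}}}

```text
time_s: 2.5
tool_pos: [0.4678, 0.1464, 0.0575]
tcp_rot: [3.14, 0.003, -3.14]
ft_force: [0.5, -0.6, -0.2]
gripper_width: 0.0007
gripper_force: 0.0
```

{"name": "nudge_tcp", "arguments": {"increments": {"steps": [[0,0,0,0.005,0,0,0],[0,0,0,0.009,0,0,0],[0,0,0,0.012,0,0,0],[0,0,0,0.012,0,0,0]]}}}

```text
time_s: 2.9
tool_pos: [0.4672, 0.145, 0.0442]
tcp_rot: [3.141, 0.001, -3.141]
ft_force: [-1.8, -0.7, 17.6]
gripper_width: 0.0002
gripper_force: 9.0
```

{"name": "nudge_tcp", "arguments": {"increments": {"steps": [[0,0,0,0.001,0,0,0],[0,0,0,0.002,0,0,0],[0,0,0,0.002,0,0,0]]}}}

```text
time_s: 3.2
tool_pos: [0.4673, 0.145, 0.044]
tcp_rot: [3.141, 0.003, -3.142]
ft_force: [-7.4, -1.9, 50.6]
gripper_width: 0.0006
gripper_force: 24.9
```

{"name": "nudge_tcp", "arguments": {"increments": {"steps": [[0,0,0,-0.025,0,0,0],[0,-0.007,-0.046,-0.03,0,0,0],[0,-0.007,-0.092,-0.03,0,0,0],[0,-0.007,-0.136,-0.025,0,0,0],[0,-0.007,-0.136,-0.012,0,0,0],[0,-0.007,-0.136,-0.009,0,0,0],[0,-0.007,-0.136,-0.006,0,0,0],[0,-0.007,-0.136,-0.006,0,0,0],[0,-0.007,-0.136,-0.006,0,0,0]]}}}

```text
time_s: 4.1
tool_pos: [0.4741, 0.0099, 0.0474]
tcp_rot: [3.141, 0.0, -3.14]
ft_force: [-0.1, 0.5, 0.3]
gripper_width: 0.0006
gripper_force: 0.0
```

{"name": "nudge_tcp", "arguments": {"increments": {"steps": [[0,0,0,0.001,0,0,0],[0,0,0,0.002,0,0,0],[0,0,0,0.002,0,0,0],[0,0,0,0.002,0,0,0]]}}}

```text
time_s: 4.5
tool_pos: [0.4741, 0.0088, 0.0454]
tcp_rot: [-3.142, 0.0, 3.142]
ft_force: [0.2, -0.2, 0.1]
gripper_width: 0.0002
gripper_force: 0.0
```

{"name": "nudge_tcp", "arguments": {"increments": {"steps": [[0,0,0,0.001,0,0,0],[0,0,0,0.0015,0,0,0],[0,0,0,0.0015,0,0,0],[0,0,0,0.0015,0,0,0]]}}}

```text
time_s: 4.9
tool_pos: [0.4741, 0.0087, 0.0443]
tcp_rot: [-3.142, 0.001, 3.141]
ft_force: [-0.8, -0.3, 9.4]
gripper_width: 0.0007
gripper_force: 5.0
```

D is firm, holding 9.4 N at 44.3 mm. Next is B.

{"name": "nudge_tcp", "arguments": {"increments": {"steps": [[0,0,0,-0.025,0,0,0],[0,-0.042,-0.006,-0.03,0,0,0],[0,-0.084,-0.012,-0.03,0,0,0],[0,-0.124,-0.018,-0.025,0,0,0],[0,-0.124,-0.018,-0.01,0,0,0],[0,-0.124,-0.018,-0.006,0,0,0],[0,-0.124,-0.018,-0.003,0,0,0],[0,-0.124,-0.018,-0.003,0,0,0],[0,-0.124,-0.018,-0.003,0,0,0]]}}}

```text
time_s: 5.8
tool_pos: [0.5974, -0.0091, 0.0471]
tcp_rot: [-3.142, -0.0, -3.141]
ft_force: [-0.2, 0.9, 0.6]
gripper_width: 0.0004
gripper_force: 0.0
```

{"name": "nudge_tcp", "arguments": {"increments": {"steps": [[0,0,0,0.001,0,0,0],[0,0,0,0.002,0,0,0],[0,0,0,0.002,0,0,0],[0,0,0,0.002,0,0,0]]}}}

```text
time_s: 6.2
tool_pos: [0.5981, -0.0093, 0.0449]
tcp_rot: [-3.142, 0.0, 3.141]
ft_force: [-0.4, -0.3, 1.0]
gripper_width: 0.0005
gripper_force: 0.0
```

{"name": "nudge_tcp", "arguments": {"increments": {"steps": [[0,0,0,0.0005,0,0,0],[0,0,0,0.001,0,0,0],[0,0,0,0.001,0,0,0],[0,0,0,0.001,0,0,0]]}}}

```text
time_s: 6.6
tool_pos: [0.5981, -0.0093, 0.0444]
tcp_rot: [-3.141, 0.0, 3.141]
ft_force: [-1.4, 0.1, 6.1]
gripper_width: 0.0007
gripper_force: 3.5
```

B is firm too, at 6 N and 44.4 mm. I check A with an edge press before pressing it home.

{"name": "nudge_tcp", "arguments": {"increments": {"steps": [[0,0,0,-0.025,0,0,0],[0,-0.007,0.04,-0.03,0,0,0],[0,-0.014,0.08,-0.03,0,0,0],[0,-0.02,0.12,-0.03,0,0,0],[0,-0.02,0.16,-0.025,0,0,0],[0,-0.02,0.16,-0.01,0,0,0],[0,-0.02,0.16,-0.006,0,0,0],[0,-0.02,0.16,-0.003,0,0,0],[0,-0.02,0.16,-0.003,0,0,0],[0,-0.02,0.16,-0.003,0,0,0]]}}}

```text
time_s: 7.6
tool_pos: [0.6184, 0.1493, 0.047]
tcp_rot: [-3.141, 0.0, 3.14]
ft_force: [-0.2, -0.6, 0.2]
gripper_width: 0.0005
gripper_force: 0.0
```

{"name": "nudge_tcp", "arguments": {"increments": {"steps": [[0,0,0,0.001,0,0,0],[0,0,0,0.002,0,0,0],[0,0,0,0.003,0,0,0],[0,0,0,0.003,0,0,0]]}}}

```text
time_s: 8.0
tool_pos: [0.618, 0.1506, 0.0438]
tcp_rot: [-3.142, -0.0, 3.141]
ft_force: [0.8, -0.1, 0.1]
gripper_width: 0.0004
gripper_force: 0.2
```

{"name": "nudge_tcp", "arguments": {"increments": {"steps": [[0,0,0,0.0005,0,0,0],[0,0,0,0.001,0,0,0],[0,0,0,0.001,0,0,0],[0,0,0,0.001,0,0,0]]}}}

```text
time_s: 8.4
tool_pos: [0.6179, 0.1507, 0.0428]
tcp_rot: [-3.141, -0.0, 3.141]
ft_force: [-0.2, -0.1, 1.2]
gripper_width: 0.0007
gripper_force: 0.6
```

{"name": "nudge_tcp", "arguments": {"increments": {"steps": [[0,0,0,0.0005,0,0,0],[0,0,0,0.001,0,0,0],[0,0,0,0.001,0,0,0]]}}}

```text
time_s: 8.7
tool_pos: [0.6177, 0.1506, 0.0417]
tcp_rot: [-3.141, -0.001, 3.142]
ft_force: [-3.0, -0.7, 2.2]
gripper_width: 0.0009
gripper_force: 1.6
```

Run:
```python
from h import *
p=cams.get_image("side")
u,v=map(int,proj(p,(.643,.151,.044)))
cv2.imwrite("pics/rock.png",cv2.resize(p["pixels"][v-50:v+50,u-65:u+65,::-1],None,fx=5,fy=5,interpolation=2))
```

```text
(no output)
```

View pics/rock.png

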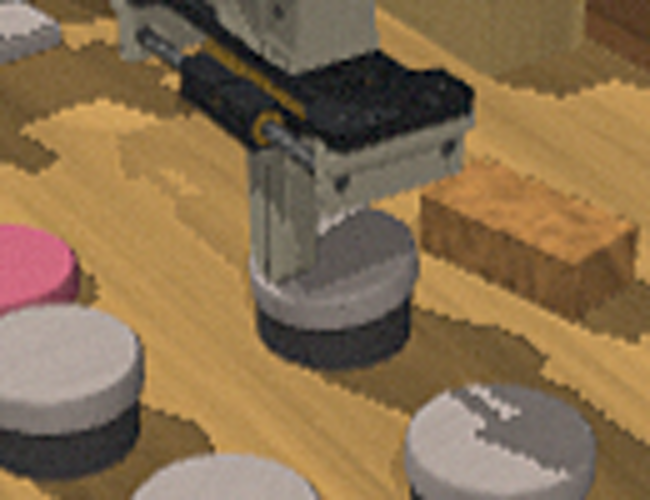

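Lid A rocks: the fingertips sank to 41.7 mm at 2 N, and the crop shows the lid tilted under them with its far edge raised. I lift, let it level, then press the centre.

{"name": "nudge_tcp", "arguments": {"increments": {"steps": [[0,0,0,-0.02,0,0,0],[0,-0.025,0,-0.022,0,0,0],[0,-0.025,0,-0.022,0,0,0],[0,-0.025,0,-0.012,0,0,0],[0,-0.025,0,-0.007,0,0,0],[0,-0.025,0,-0.005,0,0,0],[0,-0.025,0,-0.005,0,0,0]]}}}

```text
time_s: 9.45
tool_pos: [0.6422, 0.1507, 0.0459]
tcp_rot: [-3.141, -0.002, -3.141]
ft_force: [0.3, -0.7, 0.1]
gripper_width: 0.0007
gripper_force: 0.0
```

{"name": "nudge_tcp", "arguments": {"increments": {"steps": [[0,0,0,0.001,0,0,0],[0,0,0,0.002,0,0,0],[0,0,0,0.003,0,0,0],[0,0,0,0.0035,0,0,0],[0,0,0,0.0035,0,0,0],[0,0,0,0.0035,0,0,0]]}}}

```text
time_s: 10.05
tool_pos: [0.6432, 0.1508, 0.0444]
tcp_rot: [3.142, 0.001, 3.141]
ft_force: [-1.9, -0.3, 8.4]
gripper_width: 0.0001
gripper_force: 4.3
```

{"name": "nudge_tcp", "arguments": {"increments": {"steps": [[0,0,0,0.0005,0,0,0],[0,0,0,0.001,0,0,0],[0,0,0,0.0015,0,0,0],[0,0,0,0.002,0,0,0],[0,0,0,0.0025,0,0,0],[0,0,0,0.003,0,0,0],[0,0,0,0.0035,0,0,0],[0,0,0,0.004,0,0,0],[0,0,0,0.0045,0,0,0],[0,0,0,0.0045,0,0,0]]}}}

```text
time_s: 11.05
tool_pos: [0.6432, 0.1508, 0.0402]
tcp_rot: [3.142, 0.001, 3.141]
ft_force: [-3.3, -1.0, 13.1]
gripper_width: 0.0004
gripper_force: 6.1
```

{"name": "nudge_tcp", "arguments": {"increments": {"steps": [[0,0,0,0.0005,0,0,0],[0,0,0,0.001,0,0,0],[0,0,0,0.0012,0,0,0],[0,0,0,0.0012,0,0,0],[0,0,0,0.0012,0,0,0]]}}}

```text
time_s: 11.55
tool_pos: [0.6433, 0.1508, 0.0394]
tcp_rot: [3.142, 0.001, 3.141]
ft_force: [-3.8, -1.3, 16.2]
gripper_width: 0.0006
gripper_force: 7.7
```

{"name": "nudge_tcp", "arguments": {"increments": {"steps": [[0,0,0,0.0003,0,0,0],[0,0,0,0.0006,0,0,0],[0,0,0,0.0006,0,0,0],[0,0,0,0.0006,0,0,0]]}}}

```text
time_s: 11.95
tool_pos: [0.6433, 0.1508, 0.0393]
tcp_rot: [3.142, 0.001, 3.141]
ft_force: [-5.0, -0.9, 20.7]
gripper_width: 0.0001
gripper_force: 10.4
```

{"name": "nudge_tcp", "arguments": {"increments": {"steps": [[0,0,0,0.0003,0,0,0],[0,0,0,0.0003,0,0,0],[0,0,0,0.0003,0,0,0]]}}}

```text
time_s: 12.25
tool_pos: [0.6433, 0.1508, 0.0393]
tcp_rot: [3.142, 0.002, 3.141]
ft_force: [-6.4, -2.4, 23.9]
gripper_width: 0.0004
gripper_force: 11.8
```

Run:
```python
from h import *
p=cams.get_image("side")
u,v=map(int,proj(p,(.643,.151,.044)))
cv2.imwrite("pics/home.png",cv2.resize(p["pixels"][v-50:v+50,u-65:u+65,::-1],None,fx=5,fy=5,interpolation=2))
```

```text
(no output)
```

View pics/home.png

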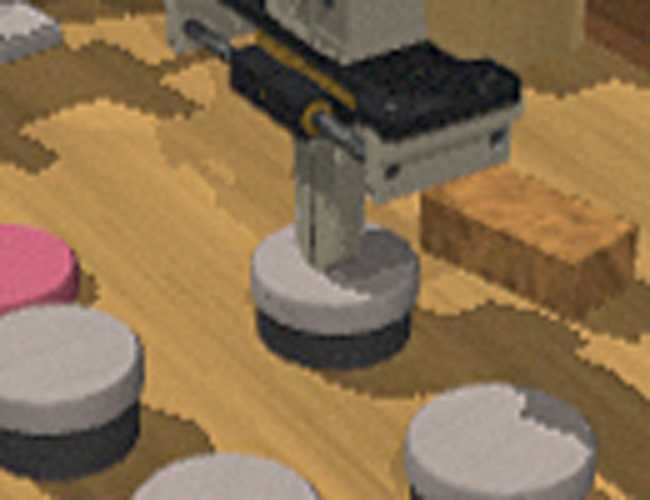

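The crop shows lid A level and sitting lower, with the fingertips on its middle. It has stopped at 39.3 mm under 24 N, so it is home and I hand in.

```bash
python3 -c "
from rig import r
print(r.hand_in())"
```

```text
the job is handed in; nothing more can be done
None
```

The loose lid was the far-left one, at about x 0.643, y 0.151: it rocked under a 2 N edge press while the other three held firm, and it is now pressed home and level (39.3 mm, 24 N) with the fingertips still on it; one firm lid, at (0.492, 0.146), briefly took about 50 N, well over a light press, and did not move.

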